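Snap the dust lid of a cutter bin shut, corner by corner

ROBOT

A 6-joint arm with a two-finger parallel gripper is mounted at the origin on the work surface. World frame = base frame: x ahead of the robot, y to its left, z up, the work surface at z = 0. Lengths are in m, angles in rad, forces in N, time in s.
With the tool pointing down it reaches from about 0.3 to 0.75 m from the base axis. Payload 8.5 kg.
Tool frame: the origin (TCP) lies on the centre line of the jaws, within the pads' length; the fingertips stand 25 mm ahead of it and the grasp point (between the pads) lies 6 mm ahead of it; z points along the fingers, y is the direction in which the jaws open and shut (so a half turn about z gives the same grasp; the last joint's range is limited). The gripper opens to 85 mm and grips with 20 to 120 N. Pads are 22 mm wide; open, the fingers measure 114 mm over their backs; the gripper's body (76 mm by 85 mm) begins 54 mm behind the grasp point. The pads swing forward as they close: fully open they stand 13 mm farther back than shut.
Start: joints at [-1.508, 0.381, 1.297, -0, 1.464, -0.215], TCP at [0.151, -0.529, 0.256] pointing down, gripper open.
Joint ranges: [-3.11, 3.11], [-0.89, 2.33], [0.22, 2.48], [-1.42, 4.56], [0.17, 2.85], [-2.88, 2.88]. Speed limits (rad/s): [2.39, 2.39, 3.14, 3.14, 3.14, 3.14].

INTERFACE

Orientations are given as a unit quaternion [x, y, z, w].
In Python, from bench import arm, effector, kin, readout, eyes, workorder gives the robot as it stands. Calls block until the motion is done:
- arm.reach(position, orientation): joint-space move of the TCP to a pose.
- arm.servo_line(position, orientation=None, max_speed=0.15, stop_force=None): straight line of the TCP; orientation=None keeps the orientation; max_speed is the mean speed in m/s. With stop_force (N) it stops when the force on the tool has changed by that much, and returns True; else False.
- arm.goto_joints(angles): joint-space move.
- effector.let_go() and effector.grab(): open the fingers fully, or close them until they stop; the grip force is fixed at half the most.
- arm.dwell(seconds).
- kin.solve_ik(position, orientation): joint angles nearest the present ones, or None.
- readout.get_state(): the state.
- eyes.capture(name): name is "scene" or "top" or "wrist"; returns the picture (384x512x3 uint8, red, green, blue); there is no depth.
- eyes.camera_model(name): a dict with "camera_matrix" (3x3 intrinsics, pixels), "eye" and "attitude" of the camera in the world. Camera axes: x right, y up, looking along -z (the intrinsics and any distortion apply to the point x, -y, -z); pixel columns grow to the right and rows downward; lengths in m; the calibration is good to about 2 mm. A picture is of the moment at which its call begins: read the wrist's pose just before it. camera_model takes no time and is no camera call; for the wrist camera it gives the pose at the moment of the call.
A pose or a line that the arm cannot do raises arm.PlanningError and nothing moves.
- workorder.sign_off(): hands the job in, once; it reports no verdict.
The state is a dict: "t": time; "joint_pos": joint angles; "qvel": joint speeds; "joint_torque": joint torques, N m; "eef_pos": TCP position; "eef_rot": TCP orientation; "contact_force": force on the tool from outside, world axes, zero at the start; "wrist_torque": the same for the moment, N m; "width": finger opening in m.
Only numpy, scipy, OpenCV 4.12 (cv2) and the standard library are available. Lean on these libraries where they do the work, as an engineer would, in place of code of your own. Each camera call takes 0.05 s, during which the arm holds its last target.

TASK

The snap lid of the square red bin of end mills has only been laid on and stands proud of it. Press it shut with your fingertips on the white rim, going round from one corner to the next and not all at once, until all four corners have clicked down and the lid is shut all round; press firmly, but do not hammer it or lean on it, because the thin lid cracks. Do not lift the lid or push it off the bin, and leave the things around it alone.

Things in the scene. Friction and masses are not known exactly. Their poses are not given: they have to be found in the camera images.
- lid: the loose snap lid lying on the bin, one stiff piece, 136 x 136 mm with rounded corners: a clear recessed middle panel inside a white rim 16 mm wide; its top face lies 64 mm above the lid's origin. Origin: under its middle (about 7 mm above the bench at the start, 0 when all is shut); x, y along its sides, z up.
- bin: square red bin full of end mills, 126 x 126 x 58 mm, so heavy that it stays put; the lid lies on it. Origin: centre of its underside; x, y along its sides. Inside each corner it has a spring catch that a bead of the lid must snap under.
- lid_corner_1 (a point): spot to press on the rim's top face at the lid's +x +y corner: 55 mm from the middle along x and y, 13 mm in from both outer edges, over the catch. About 71 mm above the bench at first, 64 mm when shut (firm stop). It snaps at 8 to 20 N and holds. The lid is stiff: a corner opposite a shut one may rise to 79 mm, and the last two may snap together; pressing opposite corners in turn rocks it open.
- lid_corner_2 (a point): spot to press on the rim's top face at the lid's -x +y corner: 55 mm from the middle along x and y, 13 mm in from both outer edges, over the catch. About 71 mm above the bench at first, 64 mm when shut (firm stop). It snaps at 8 to 20 N and holds. The lid is stiff: a corner opposite a shut one may rise to 79 mm, and the last two may snap together; pressing opposite corners in turn rocks it open.
- lid_corner_3 (a point): spot to press on the rim's top face at the lid's -x -y corner: 55 mm from the middle along x and y, 13 mm in from both outer edges, over the catch. About 71 mm above the bench at first, 64 mm when shut (firm stop). It snaps at 8 to 20 N and holds. The lid is stiff: a corner opposite a shut one may rise to 79 mm, and the last two may snap together; pressing opposite corners in turn rocks it open.
- lid_corner_4 (a point): spot to press on the rim's top face at the lid's +x -y corner: 55 mm from the middle along x and y, 13 mm in from both outer edges, over the catch. About 71 mm above the bench at first, 64 mm when shut (firm stop). It snaps at 8 to 20 N and holds. The lid is stiff: a corner opposite a shut one may rise to 79 mm, and the last two may snap together; pressing opposite corners in turn rocks it open.
- half_bin: loose open red half-width bin with a few end mills, 64 x 110 x 50 mm, beside the lidded bin; a bystander, to be left alone. Origin: centre of its underside.
- cutter_tube: loose clear square plastic tube with one end mill in it and a black cap, 92 x 18 x 16 mm, lying beside the lidded bin; a bystander, to be left alone. Origin: centre of its underside.
- collet: loose steel collet standing on its narrow end, 33 mm across, 44 mm tall, beside the lidded bin; a bystander, to be left alone. Origin: centre of its underside.
- marker: loose flat yellow marker pen with black cap, 105 x 25 x 14 mm, lying beside the lidded bin; a bystander, to be left alone. Origin: centre of its underside.
- spanner: loose open-ended steel spanner, 170 mm long, lying flat at the left of the bench; a bystander, to be left alone. Origin: centre of its underside.
- insert_case: loose flat case of carbide inserts, grey with clear top, 62 x 42 x 16 mm, at the right of the bench; a bystander, to be left alone. Origin: centre of its underside.
- paste_pot: loose white round pot, 58 mm across, 48 mm tall, at the right of the bench; a bystander, to be left alone. Origin: centre of its underside.
Not all that is in view belongs to the job. Of the things like the lid, leave any that is brown, pink or purple; of the rest the smaller one is meant.

How it is judged:
On the way:
1. pressed shut bit by bit: at least one corner is down while another still stands up (z of any of lid_corner_1, lid_corner_2, lid_corner_3, lid_corner_4 in the frame of bin below 0.0658 m and z of any of lid_corner_1, lid_corner_2, lid_corner_3, lid_corner_4 in the frame of bin above 0.069 m), for 0.1 s.
At the end, for the whole second after the job is handed in: All four corners of the lid clicked shut (each pressing spot less than 65.8 mm above the bin's underside; fully shut is 64 mm), the lid at rest on the bin (z of each of lid_corner_1, lid_corner_2, lid_corner_3, lid_corner_4 in the frame of bin below 0.0658 m and distance of lid from where it was at the start of the episode below 0.012 m and linear speed of lid below 0.02 m/s); the robot touches nothing.
It fails at once if the lid is lifted or pushed off the bin (moved by 20 mm) (distance of lid from where it was at the start of the episode above 0.02 m).
It fails at once if the lid or bin is pressed harder than 50 N: it cracks (contact force between the fingers and lid above 50 N or contact force between the fingers and bin above 50 N).
It fails at once if a bystander is shifted by more than 25 mm or lifted (distance of any of half_bin, cutter_tube, collet, marker, spanner, insert_case, paste_pot from where it was at the start of the episode above 0.025 m).
It also fails if it takes over 45 s, if anything falls off the work surface, if the arm or the gripper's body presses on something with over 40 N, if the wrist force passes 120 N, or if a joint passes its speed limit or range.

## Working session

There is one attempt and no reset: what is moved stays moved. The work goes in short steps, each a Python script; the robot and the scene stay as the last script left them, time stands still between calls to the robot, and variables do not carry over. Pictures are saved under pics/ and viewed, and the job is handed in when it is done.

```bash
mkdir -p pics; ls; python3 - <<'E'
from bench import arm, effector, kin, readout, eyes, workorder
import cv2
for n in ["scene","top"]:
    im=eyes.capture(n); cv2.imwrite(f"pics/{n}0.png",im[:,:,::-1]); print(eyes.camera_model(n))
print(readout.get_state())
E
```

```text
pics
{'camera_matrix': array([[390.41940968,   0.        , 256.34211214],
       [  0.        , 390.41940968, 186.73904543],
       [  0.        ,   0.        ,   1.        ]]), 'eye': array([ 0.94355953, -0.32105633,  0.91775673]), 'attitude': array([0.25144545, 0.13377905, 0.45398345, 0.84426144])}
{'camera_matrix': array([[398.15826903,   0.        , 264.42027725],
       [  0.        , 398.15826903, 192.2365234 ],
       [  0.        ,   0.        ,   1.        ]]), 'eye': array([ 0.27403282, -0.03093646,  1.38902017]), 'attitude': array([-0.0544273 ,  0.05630903,  0.7063821 , -0.7034851 ])}
{'t': 0.1, 'joint_pos': array([-1.50830557e+00,  3.81132926e-01,  1.29813237e+00,  3.47871822e-08,
        1.46359054e+00, -2.15338952e-01]), 'qvel': array([-0.00056881, -0.00223351, -0.0013476 , -0.00091758, -0.00015259,
        0.00042076]), 'joint_torque': array([ 3.54513009e-03, -4.49222159e+01, -2.31658101e+01, -2.24533533e-04,
        3.68267036e-03, -1.71123139e-05]), 'eef_pos': array([ 0.15081139, -0.52869437,  0.25578892]), 'eef_rot': array([ 9.90366641e-01,  1.38468474e-01,  4.82390608e-05, -6.29746380e-04]), 'contact_force': array([0.43170496, 0.31789746, 0.05167725]), 'wrist_torque': array([ 0.00182083, -0.04511095, -0.01038257]), 'width': 0.08533372677167989}
```

View pics/scene0.png

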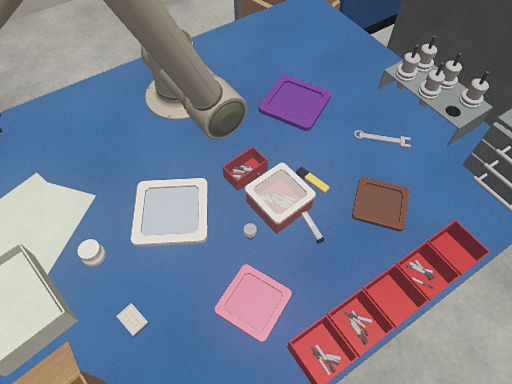

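View pics/top0.png

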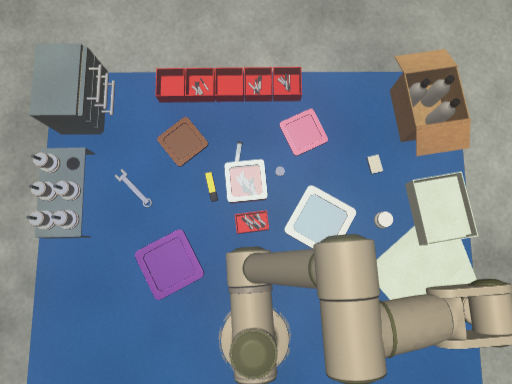

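The candidates in the top view are the white lid on the red bin at (246,181), the larger white lid at (320,217), and the brown (182,141), pink (303,131) and purple (169,264) ones, which the task rules out. Of the two white ones, the one at (246,181) is smaller and sits on the red bin of mills, so it is the target. I'll confirm that in a crop.

```bash
cat > h.py <<'E'
from bench import arm, effector, kin, readout, eyes, workorder
import cv2, numpy as np
from scipy.spatial.transform import Rotation as R
def ray(m,px,z):
    K=m['camera_matrix']; d=np.linalg.inv(K)@np.array([px[0],px[1],1.]); d=d*[1,-1,-1]
    w=R.from_quat(m['attitude']).apply(d); e=np.array(m['eye']); return e+w*(z-e[2])/w[2]
def white(im,x0,y0,x1,y1,v=150,s=45):
    hsv=cv2.cvtColor(im,cv2.COLOR_RGB2HSV); k=((hsv[...,1]<s)&(hsv[...,2]>v)).astype(np.uint8)*255
    o=np.zeros_like(k); o[y0:y1,x0:x1]=k[y0:y1,x0:x1]; return o
def square(mask):
    cs,_=cv2.findContours(mask,cv2.RETR_EXTERNAL,cv2.CHAIN_APPROX_NONE); return max(cs,key=lambda c:cv2.contourArea(cv2.convexHull(c)))
def fit(m,cnt,z):
    P=np.array([ray(m,p[0],z)[:2] for p in cv2.convexHull(cnt)]); 
    r=cv2.minAreaRect((P*1000).astype(np.float32)); return r
E
python3 - <<'E'
from h import *
t=cv2.imread('pics/top0.png')[:,:,::-1]; s=cv2.imread('pics/scene0.png')[:,:,::-1]
for n,im,b in(("top",t,(215,150,275,210)),("scene",s,(235,155,325,230))):
    k=white(im,*b); c=square(k); print(n,fit(eyes.camera_model(n),c,.071))
    cr=im[b[1]-15:b[3]+15,b[0]-20:b[2]+20].copy(); cv2.imwrite(f'pics/crop_{n}.png',cv2.resize(cr[:,:,::-1],None,fx=6,fy=6) if n=='scene' else cv2.resize(cr[:,:,::-1],None,fx=6,fy=6))
E
```

```text
top ((543.5217895507812, 30.704689025878906), (174.31576538085938, 134.56129455566406), 5.540472030639648)
scene ((527.9852905273438, 28.75644302368164), (138.73060607910156, 136.930908203125), 5.537182807922363)
```

View pics/crop_scene.png

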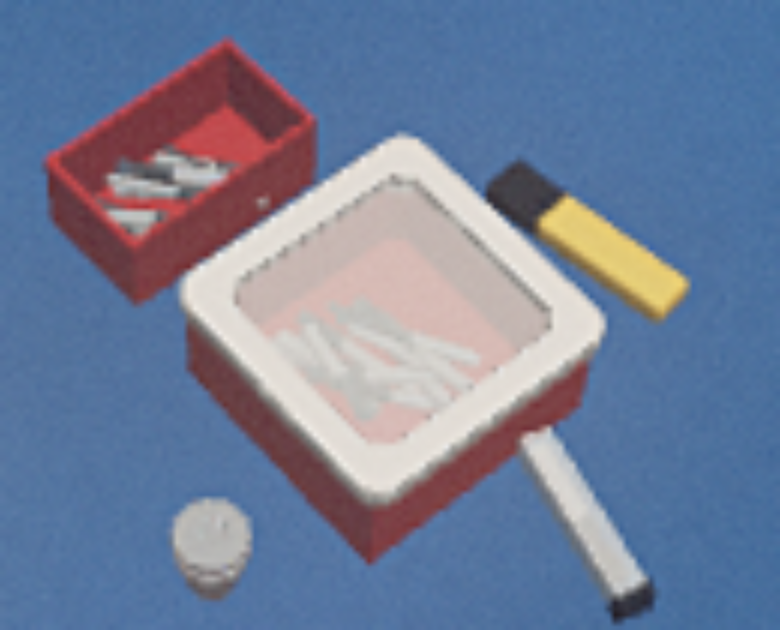

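The crop shows a white rim over a clear panel, lying on a red bin of end mills, with collet, tube, marker and half bin around it. This is the target. Next: close the fingers, go above it and measure with the wrist camera.

```bash
cat >> h.py <<'E'
def quat(deg):
    p=np.radians(deg)/2; return [np.cos(p),np.sin(p),0,0]
E
python3 - <<'E'
from h import *
effector.grab(); print(readout.get_state()['width'])
arm.reach([0.48,0.029,0.30],quat(5.5))
st=readout.get_state(); print(st['t'],st['joint_pos'],st['eef_pos'],st['contact_force'])
m=eyes.camera_model('wrist'); im=eyes.capture('wrist'); cv2.imwrite('pics/w0.png',im[:,:,::-1]); print(m)
im2=eyes.capture('top');cv2.imwrite('pics/top1.png',im2[:,:,::-1])
np.save('w0.npy',m,allow_pickle=True)
E
```

```text
0.00018945375470817236
3.1833 [-1.87646079e-01  2.28006080e-01  1.39429456e+00 -1.30626560e-04
  1.51951410e+00  1.28803511e+00] [0.48011106 0.0284051  0.2998762 ] [ 0.45839652 -0.07597747 -0.10272937]
{'camera_matrix': array([[341.09131908,   0.        , 254.28209963],
       [  0.        , 341.09131908, 191.47676454],
       [  0.        ,   0.        ,   1.        ]]), 'eye': array([0.55558631, 0.03575798, 0.41775361]), 'attitude': array([-0.11243021,  0.10114763, -0.66486806,  0.73149099])}
```

View pics/w0.png

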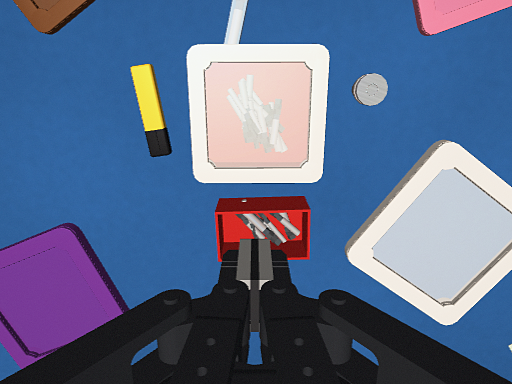

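The wrist view shows the lid rim spanning columns 188–328 and rows 43–184, with the tube merging at the top (235,20). I'll fit it with the tube cut off.

```bash
python3 - <<'E'
from h import *
m=np.load('w0.npy',allow_pickle=True).item()
im=cv2.imread('pics/w0.png')[:,:,::-1]
k=white(im,150,44,345,195); 
for z in(.069,.071,.073): print(z,fit(m,square(k),z))
# inner panel edge check / scene again
s=cv2.imread('pics/scene0.png')[:,:,::-1]; print(fit(eyes.camera_model('scene'),square(white(s,235,155,325,230)),.071))
b=np.where(k.any(0))[0]; r=np.where(k.any(1))[0]; print(b[[0,-1]],r[[0,-1]])
for c in (200,260,280,310):print(c,np.where(white(im,150,30,345,195)[:,c])[0][[0,-1]])
E
```

```text
0.069 ((524.9994506835938, 28.973281860351562), (135.3235626220703, 136.80238342285156), 5.485778331756592)
0.071 ((525.1748046875, 29.012195587158203), (134.54750061035156, 136.01791381835938), 5.485751152038574)
0.073 ((525.3502807617188, 29.051097869873047), (133.77146911621094, 135.23333740234375), 5.485784530639648)
((527.9852905273438, 28.75644302368164), (138.73060607910156, 136.930908203125), 5.537182807922363)
[186 329] [ 44 182]
200 [ 44 181]
260 [ 44 182]
280 [ 44 182]
310 [ 44 182]
```

```bash
cat >> h.py <<'E'
C=np.array([.526,.029]); YAW=5.5
SG={1:(1,1),2:(-1,1),3:(-1,-1),4:(1,-1)}
def spot(i):
    return C+R.from_euler('z',YAW,degrees=True).as_matrix()[:2,:2]@(np.array(SG[i])*.055)
def S(tag):
    s=readout.get_state(); print(tag,'t%.2f'%s['t'],s['eef_pos'].round(4),s['contact_force'].round(1),s['wrist_torque'].round(2))
E
python3 - <<'E'
from h import *
x,y=spot(1)
arm.reach([x,y,.130],quat(YAW)); S('above')
print(arm.servo_line([x,y,.080],max_speed=.02,stop_force=3)); S('touch')
E
```

```text
above t4.12 [0.5758 0.0886 0.1312] [-0.1 -0.7  0.2] [-0.03 -0.02  0.05]
True
touch t5.74 [0.575  0.0889 0.0941] [ 0.4 -0.2  0.8] [-0.05  0.02  0.05]
```

```bash
python3 - <<'E'
from h import *
x,y=spot(1)
for z in (.092,.090,.088,.086,.085):
    r=arm.servo_line([x,y,z],max_speed=.01,stop_force=22); S((z,r))
    if r or readout.get_state()['contact_force'][2]>26: break
E
```

```text
(0.092, False) t6.12 [0.5755 0.0891 0.0919] [-0.1 -0.8  0.2] [ 0.07  0.02 -0.02]
(0.09, False) t6.47 [0.5756 0.089  0.09  ] [ 0.4 -0.6  0.5] [ 0.09 -0.06 -0.04]
(0.088, False) t6.83 [0.5757 0.089  0.0894] [-1.9  0.2 12.1] [-0.05  0.53 -0.05]
(0.086, False) t7.17 [0.5758 0.089  0.089 ] [-7.4 -0.5 25.4] [-0.02  1.42 -0.03]
(0.085, False) t7.42 [0.5759 0.0891 0.0888] [-10.4  -0.3  32.3] [-0.15  1.83 -0.03]
```

```bash
python3 - <<'E'
from h import *
x,y=spot(1)
arm.servo_line([x,y,.125],max_speed=.08); S('up')
im=eyes.capture('scene');cv2.imwrite('pics/s1.png',cv2.resize(im[130:260,200:360][:,:,::-1],None,fx=5,fy=4.6,interpolation=cv2.INTER_CUBIC))
arm.reach([.46,.029,.17],quat(YAW)); S('')
m=eyes.camera_model('wrist');np.save('w1.npy',m,allow_pickle=True)
im=eyes.capture('wrist');cv2.imwrite('pics/w1.png',im[:,:,::-1])
E
```

```text
up t8.07 [0.5752 0.089  0.1244] [-0.8  0.2 -0.9] [-0.01 -0.01  0.02]
 t8.73 [0.4603 0.0289 0.1701] [ 0.7 -0.4 -0.5] [ 0.02 -0.01 -0.01]
```

View pics/s1.png

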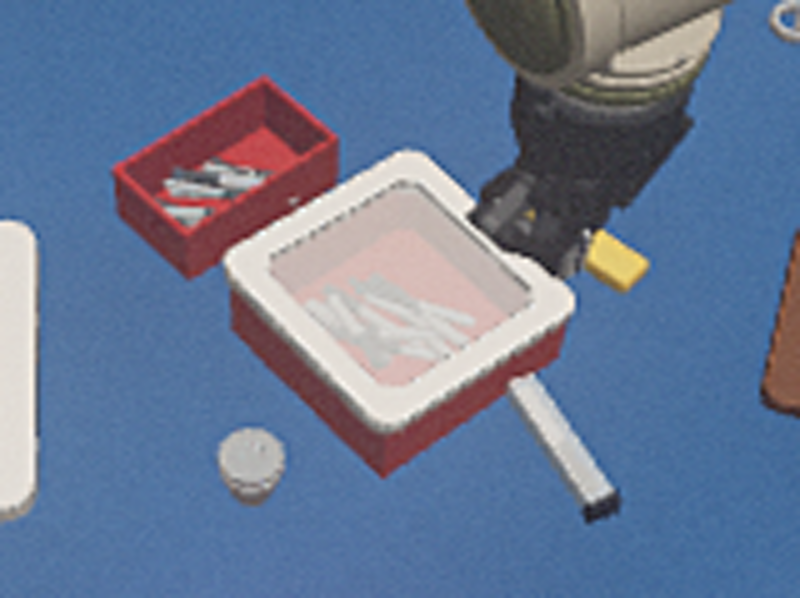

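View pics/w1.png

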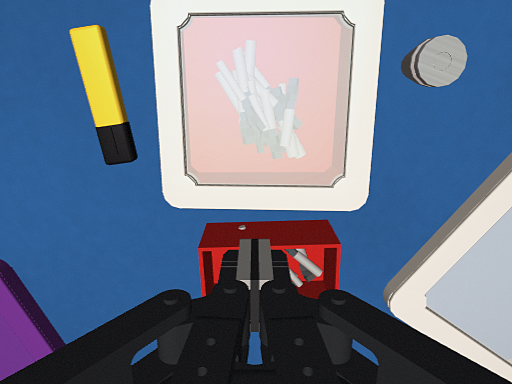

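The wrist view shows the lid tilted, with the far-left corner 1 down and the near-right side raised. The fingers stopped hard at 64 mm with 32 N, so corner 1 is down. Next is corner 2.

```bash
cat >> h.py <<'E'
def press(i):
    x,y=spot(i)
    arm.reach([x,y,.130],quat(YAW)); arm.servo_line([x,y,.108],max_speed=.06); S('above')
    zs=[.104,.100,.096,.094,.092,.091,.090,.089,.088,.087,.086]
    for z in zs:
        r=arm.servo_line([x,y,z],max_speed=.015,stop_force=20); S((z,r))
        s=readout.get_state()
        if s['contact_force'][2]>22 and s['eef_pos'][2]<.0895: break
        if s['contact_force'][2]>30: break
    arm.servo_line([x,y,.130],max_speed=.08); S('up')
E
python3 - <<'E'
from h import *
press(2)
E
```

```text
above t9.67 [0.4661 0.0782 0.1081] [ 0.7 -0.3  0.5] [ 0.03 -0.   -0.  ]
(0.104, False) t10.08 [0.466  0.0785 0.104 ] [ 0.2 -0.7  0. ] [-0.01  0.01  0.05]
(0.1, False) t10.50 [0.466  0.0785 0.0999] [ 0.  -0.1 -1. ] [ 0.02 -0.05  0.03]
(0.096, False) t10.92 [0.466  0.0785 0.096 ] [-0.2  0.4  0.1] [ 0.03 -0.09  0.02]
(0.094, False) t11.20 [0.4663 0.0784 0.0941] [1.9 0.1 2.3] [-0.1  -0.25 -0.02]
(0.092, False) t11.48 [0.4655 0.0786 0.0916] [ 0.2 -0.1 -0.2] [ 0.02 -0.01  0.02]
(0.091, False) t11.73 [0.4658 0.0785 0.0908] [-0.3 -0.2  1.2] [-0.01  0.01  0.01]
(0.09, False) t11.98 [0.466  0.0785 0.09  ] [-1.1 -0.4 -0.1] [-0.01 -0.01 -0.  ]
(0.089, False) t12.23 [0.466  0.0784 0.0896] [-2.1 -0.1  9.1] [-0.13  0.42 -0.02]
(0.088, False) t12.48 [0.4661 0.0784 0.0894] [-4.9 -0.9 19.4] [-0.17  0.92 -0.02]
(0.087, False) t12.73 [0.4661 0.0784 0.0891] [-7.5 -0.9 28.7] [-0.31  1.45 -0.  ]
up t13.43 [0.4657 0.0785 0.1295] [-0.4  0.5 -0.9] [-0.05  0.01  0.01]
```

```bash
python3 - <<'E'
from h import *
press(3)
E
```

```text
above t14.46 [ 0.4765 -0.0307  0.1079] [-0.1  0.8  0.7] [-0.01 -0.02 -0.03]
(0.104, False) t14.88 [ 0.4765 -0.031   0.104 ] [-0.7  0.4 -0.1] [ 0.04 -0.   -0.01]
(0.1, False) t15.29 [ 0.4765 -0.031   0.0999] [-0.8  0.   0.1] [-0.01 -0.04 -0.01]
(0.096, False) t15.71 [ 0.4768 -0.0311  0.0963] [-0.9  0.2  5.5] [0.01 0.16 0.03]
(0.094, False) t15.99 [ 0.4769 -0.0312  0.0947] [-1.4  0.3  9.4] [-0.02  0.25 -0.01]
(0.092, False) t16.27 [ 0.4767 -0.0311  0.0921] [-0.  -0.3  0.3] [-0.01 -0.02 -0.03]
(0.091, False) t16.52 [ 0.4764 -0.031   0.0907] [ 0.5 -0.4  0.1] [ 0.02  0.   -0.01]
(0.09, False) t16.77 [ 0.4765 -0.031   0.0899] [ 0.3  0.6 -0.6] [ 0.03 -0.02  0.01]
(0.089, False) t17.02 [ 0.4766 -0.031   0.0896] [-2.8  0.5  7.7] [ 0.12  0.35 -0.02]
(0.088, False) t17.27 [ 0.4766 -0.031   0.0893] [-5.1  1.2 18.2] [ 0.2   0.82 -0.  ]
(0.087, False) t17.52 [ 0.4767 -0.031   0.0892] [-8.8  2.6 27.7] [ 0.3   1.3  -0.01]
up t18.22 [ 0.4763 -0.031   0.1295] [-0.2  0.2 -0.4] [ 0.01  0.02 -0.01]
```

```bash
python3 - <<'E'
from h import *
press(4)
im=eyes.capture('scene');cv2.imwrite('pics/s4.png',cv2.resize(im[130:260,200:360][:,:,::-1],None,fx=5,fy=4.6,interpolation=cv2.INTER_CUBIC))
arm.reach([.46,.029,.17],quat(YAW)); S('')
im=eyes.capture('wrist');cv2.imwrite('pics/w4.png',im[:,:,::-1])
E
```

```text
above t19.25 [ 0.5858 -0.0205  0.1078] [-0.4  0.  -0. ] [-0.02  0.02  0.04]
(0.104, False) t19.67 [ 0.586  -0.0205  0.104 ] [ 0.3 -0.5  0.5] [-0.    0.01 -0.  ]
(0.1, False) t20.08 [ 0.586  -0.0205  0.0999] [ 0.1 -0.   1.3] [ 0.03  0.   -0.  ]
(0.096, False) t20.50 [ 0.5861 -0.0205  0.096 ] [-0.4 -0.7  0.2] [-0.02 -0.06 -0.04]
(0.094, False) t20.78 [ 0.5862 -0.0205  0.0947] [-1.5  0.8  5.7] [ 0.07  0.1  -0.01]
(0.092, False) t21.07 [ 0.5863 -0.0205  0.0924] [0.7 0.2 4.9] [ 0.1  -0.15  0.04]
(0.091, False) t21.32 [ 0.5857 -0.0204  0.0905] [ 0.5  0.7 -0.3] [ 0.06  0.09 -0.02]
(0.09, False) t21.57 [ 0.5859 -0.0205  0.0897] [-0.7 -0.3  0.4] [0.   0.03 0.  ]
(0.089, False) t21.82 [ 0.5861 -0.0205  0.0891] [ 0.5 -0.   1.5] [0.02 0.05 0.01]
(0.088, False) t22.07 [ 0.5861 -0.0205  0.089 ] [-2.8  0.7  9.4] [ 0.05  0.59 -0.03]
(0.087, False) t22.32 [ 0.5861 -0.0205  0.089 ] [-6.4  0.8 18. ] [0.15 1.09 0.01]
(0.086, False) t22.57 [ 0.5861 -0.0205  0.0889] [-9.3  1.5 26.6] [ 0.17  1.58 -0.03]
up t23.27 [ 0.5858 -0.0204  0.1295] [-0.2  0.3 -1. ] [ 0.04 -0.02 -0.01]
 t23.93 [0.4602 0.029  0.1701] [ 0.3 -0.6  0.2] [ 0.02  0.07 -0.02]
```

View pics/w4.png

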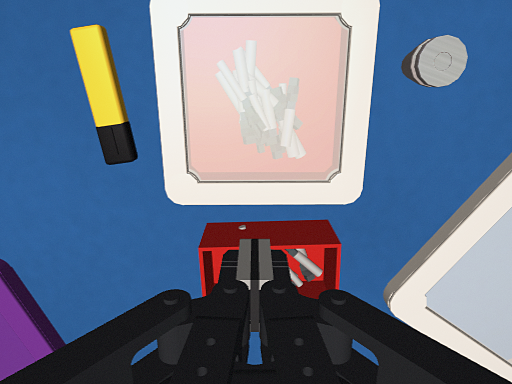

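View pics/s4.png

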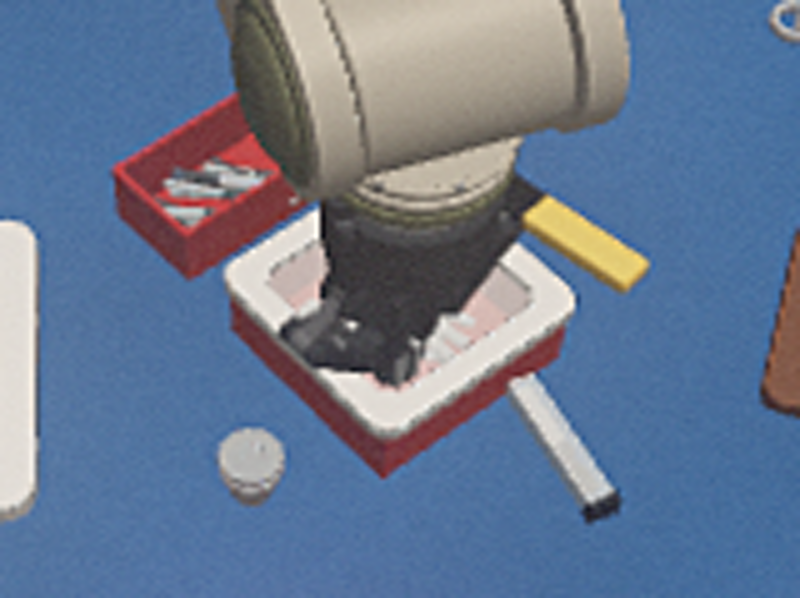

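The lid now looks level in the wrist view, with its near edge at row ~203 and straight. I'll check the corners with light touches: at about 1 mm above the shut height, a shut corner gives no force.

```bash
python3 - <<'E'
from h import *
for i in (4,1,2,3):
    x,y=spot(i)
    arm.reach([x,y,.115],quat(YAW)); 
    r=arm.servo_line([x,y,.0905],max_speed=.03,stop_force=6); S(('probe',i,r))
    r=arm.servo_line([x,y,.0885],max_speed=.015,stop_force=15); S(('stop',i,r))
    arm.servo_line([x,y,.115],max_speed=.08)
E
```

```text
('probe', 4, False) t25.58 [ 0.5861 -0.0205  0.0906] [ 0.5 -0.2  0.5] [ 0.05 -0.03  0.03]
('stop', 4, False) t25.87 [ 0.5863 -0.0205  0.0891] [-1.1  0.1  5.4] [-0.03  0.13  0.  ]
('probe', 1, False) t27.83 [0.5756 0.0891 0.0907] [-0.5  0.2  0.4] [ 0.    0.06 -0.03]
('stop', 1, False) t28.12 [0.5757 0.089  0.0891] [-0.2 -0.2  6.8] [ 0.04  0.13 -0.02]
('probe', 2, False) t30.08 [0.4661 0.0785 0.0906] [-0.2 -0.5 -0.3] [ 0.04 -0.04 -0.02]
('stop', 2, True) t30.31 [0.4662 0.0785 0.089 ] [-1.3  0.2  6.5] [0.06 0.2  0.04]
('probe', 3, False) t32.27 [ 0.4766 -0.0311  0.0906] [-0.3  0.3  0.3] [ 0.07 -0.01  0.  ]
('stop', 3, True) t32.50 [ 0.4768 -0.0311  0.089 ] [-1.8  0.4  5.6] [ 0.08  0.22 -0.03]
```

All four corners sit at the firm stop at the same height (TCP 0.089, so tips at 64 mm), with no contact 1.5 mm higher. I'll clear the arm, take one last look and hand in.

```bash
python3 - <<'E'
from h import *
arm.reach([.46,.029,.24],quat(YAW)); S('')
m=eyes.camera_model('wrist'); im=eyes.capture('wrist'); cv2.imwrite('pics/wf.png',im[:,:,::-1])
workorder.sign_off()
k=white(im,130,0,380,230); 
b=np.where(k.any(0))[0]; print(b[[0,-1]])
print(fit(m,square(k),.064))
E
```

```text
t33.60 [0.4597 0.0291 0.2393] [ 0.4 -0.5 -0.7] [-0.07 -0.01 -0.01]
the job is handed in; nothing more can be done
[176 379]
((527.4476318359375, 29.094226837158203), (140.3515625, 135.84759521484375), 5.638120651245117)
```

View pics/wf.png

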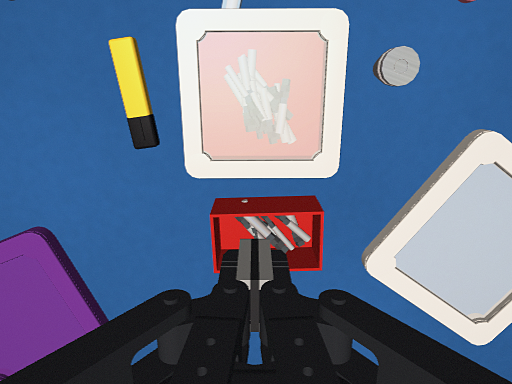

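The lid on the square red bin is pressed shut at all four corners, and I handed the job in at 33.6 s. No verdict is reported.

- **Pressing:** I went round with closed fingertips, corner 1, then 2, 3 and 4. The highest force I read at the tool was 32 N vertical, about 34 N in all, sampled between moves. After corner 1 went down, the wrist picture showed the opposite side still standing up.
- **Height check:** I then touched each corner lightly. There was no contact 1.5 mm above the shut height, and all four met a firm stop at 64 mm.
- **Final picture:** The lid lies level at rows 9–178, columns 176–350. Its fitted centre is (0.527, 0.029), within about 2 mm of where it started. The fit came out 4 mm too long in x, probably because the tube touches the lid in the white mask. The half bin, marker and collet look unmoved by eye.
- **Not seen or checked:** No force peak showed for corner 1's snap in the sampled readings, so it rests on the height check. I did not look closely at the other bystanders, but the arm went nowhere near them.

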